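Scan the square parcel at the hallway mail station

ROBOT

A 6-joint arm with a two-finger parallel gripper is mounted at the origin on the work surface. World frame = base frame: x ahead of the robot, y to its left, z up, the work surface at z = 0. Lengths are in mm, angles in rad, forces in N, time in s.
With the tool pointing down it reaches from about 350 to 975 mm from the base axis. Payload 7.1 kg.
Tool frame: the origin (TCP) lies at the very end of the fingers, on their centre line; the grasp point (between the pads) lies 19 mm behind it; x points along the fingers, y is the direction in which the jaws open and shut, and the axes are right-handed (so a half turn about x gives the same grasp; the last joint's range is limited). The gripper opens to 88 mm and grips with 3 to 60 N. Pads are 20 mm wide; open, the fingers measure 115 mm over their backs; the gripper's body (75 mm by 178 mm) begins 61 mm behind the grasp point.
Start: joints at [-1.339, 0.423, 1.63, -0, 1.089, -0.019], TCP at [155.131, -605.425, 222.675] pointing down, gripper open.
Joint ranges: [-3, 3], [-0.9, 2.11], [0.09, 2.58], [-1.31, 4.45], [0.11, 2.69], [-2.54, 2.54]. Speed limits (rad/s): [2.39, 2.39, 3.01, 3.14, 3.14, 3.14].

INTERFACE

Orientations are given as a rotation vector (axis times angle).
In Python, from workcell import ctrl gives the robot as it stands. The module is installed in compiled form; this text tells all that it offers.
- The arm moves only by the tool carry_out, never from a script. Its argument "commands" is a list of rows, each a list of 6 numbers: the shift along the tool's x, y, z in m, then the turn, a rotation vector about the tool's x, y, z in degrees. In form: [[tx, ty, tz, rx, ry, rz], ...]. A call has 1 to 8 rows; each row shifts and turns the pose as measured when the row begins, along the tool's axes as they then stand; what a row does not reach is not made up. A row lasts 1/8 s, in which the tool goes at most 62.5 mm and 10.7 degrees, less where a joint would pass 70% of its speed; a pose out of reach is approached as far as the arm can. A call with a gripper value outside its range is refused whole. "grip" is the closure, from 0 (fully open) to 1 (shut), set as the call begins (left out, the last holds). The fingers move at their own pace and stop on an object; the grip force is fixed at half the most. Time passes only in rows, so rows that do not move let the fingers close. It gives the time, the measured TCP pose, the force and the opening at its end, in the units of the state.
- ctrl.get_obs(): the state, without advancing time (a new reading comes with each control period).
- ctrl.get_image(name): name is "side" or "top" or "wrist"; returns a dict with "pixels" (480x640x3 uint8, blue, green, red), "intrinsics" (3x3 intrinsics, pixels), "rvec" (rotation vector, rad) and "tvec" (3), from world to camera coordinates, as OpenCV has them. Camera axes: x right, y down, z forward; pixel columns grow to the right and rows downward; lengths in mm; the calibration is good to about 2 mm. A picture is of the moment at which its call begins. There is no depth.
- ctrl.close_job(): hands the job in, once; it reports no verdict.
The state is a dict: "t": time; "qpos": joint angles; "qvel": joint speeds; "joint_torque": joint torques, N m; "ee_pos": TCP position; "orientation": TCP orientation; "ft_force": force on the tool from outside, world axes, zero at the start; "moment": the same for the moment, N m; "width": finger opening in mm.
Only numpy, scipy, OpenCV 4.12 (cv2) and the standard library are available. Lean on these libraries where they do the work, as an engineer would, in place of code of your own. Each camera call takes 0.05 s, during which the arm holds its last target. There are 200 camera calls.

TASK

Pick up the hand scanner, hold its head about 8 cm above the barcode label on the square carton, pointing straight down at the middle of the label with the long side of the head along the long side of the label, and keep it steady there for two seconds. Then gently stand the scanner back upright in the middle of its rubber pad and let go, without shifting the square carton.

Things in the scene. Friction and masses are not known exactly. Their poses are not given: they have to be found in the camera images.
- scanner_grip (a point): A grey plastic hand scanner, 108 mm tall, about 170 g, standing upright with its head down on its rubber pad: a head 70 mm (its x) by 42 mm (its y) by 36 mm high at the bottom, and an upright straight handle above it, 32 mm (x) by 28 mm (y), from 36 to 108 mm above the underside. This point is on the handle's axis, 85 mm above the underside, the place to grip it from above across the 28 mm sides. x along the head's long side, z up the handle.
- scanner_window (a point): The scanning window of that scanner: centre of the underside of its head, straight below the handle. The scanner looks out of it along minus z (straight down when upright). Axes as for the scanner; either end of the head may face either end of the label.
- label (a point): Centre of the white barcode label, 90 mm (its x) by 55 mm (its y), lying flat on the top of the square cardboard carton (140 by 140 by 60 mm high, about 0.9 kg, loose). The black bars run along y. z up. A longer carton (230 by 110 by 45 mm) nearby bears a similar label and is not the one to scan.
- pad_top (a point): Centre of the top face of the scanner's rubber pad, a black plate 130 mm (x) by 100 mm (y) by 6 mm thick, fixed on the ledge. z up.
Mind the look-alikes: they are no part of the job. What is shaped like the part that bears scanner_grip but green is not meant.

How it is judged (in metres and radians):
On the way:
1. window steady 1.5 s over the square carton label: within 20 mm of its centre sideways, 50 to 115 mm above, within 12 degrees of straight down, long sides within 15 degrees (horizontal distance between scanner_window and label below 0.02 m and z of scanner_window in the frame of label between 0.05 and 0.115 m and angle between scanner_window's own z axis and vertical below 0.21 rad and angle between the x axis of scanner_window and the x axis of label, either way round below 0.262 rad and linear speed of scanner below 0.03 m/s), for 1.5 s.
At the end, for the whole second after the job is handed in: The scanner stands released and at rest on its rubber pad, head down and upright within 6 degrees, its underside on the pad and its axis within 25 mm of the pad's centre; the square carton's label is within 20 mm of where it started (horizontal distance between scanner_window and pad_top below 0.025 m and z of scanner_window in the frame of pad_top between -0.004 and 0.006 m and angle between scanner_window's own z axis and vertical below 0.1 rad and linear speed of scanner below 0.02 m/s and distance of label from where it was at the start of the episode below 0.02 m); the robot touches nothing.
It fails at once if the square carton is shifted by more than 20 mm (distance of label from where it was at the start of the episode above 0.02 m).
It fails at once if the scanner is dropped on its pad (over 0.45 m/s within 30 mm above it) (horizontal distance between scanner_window and pad_top below 0.05 m and z of scanner_window in the frame of pad_top below 0.03 m and linear speed of scanner above 0.45 m/s).
It also fails if it takes over 64 s, if anything falls off the work surface, if the arm or the gripper's body presses on something with over 40 N, if the wrist force passes 120 N, or if a joint passes its speed limit or range.

## Working session

There is one attempt and no reset: what is moved stays moved. The work goes in short steps, Python scripts to look and compute and a tool call to move; the robot and the scene stay as the last step left them, time stands still between calls to the robot, and variables do not carry over. Pictures are saved under pics/ and viewed, about 8 in all and at most 12, crops included, and the job is handed in when it is done.

Besides the shell and the picture viewer there is one more tool, called after "Request:" as name([rows], argument=value, ...), one row to a line, values as JSON. carry_out: Moves the arm, as the interface text tells. Its arguments: {"type":"object","properties":{"commands":{"type":"array"},"grip":{"type":"number"}},"required":["commands"]}

```bash
mkdir -p pics
cat > h.py <<'E'
import numpy as np, cv2, pickle
from workcell import ctrl
def snap(name,fn):
    d=ctrl.get_image(name); cv2.imwrite(f'pics/{fn}.png',d['pixels']); pickle.dump(d,open(f'pics/{fn}.pkl','wb')); return d
def load(fn): return pickle.load(open(f'pics/{fn}.pkl','rb'))
def ray(d,uv):
    K=np.array(d['intrinsics'],float);R=cv2.Rodrigues(np.array(d['rvec'],float))[0];t=np.array(d['tvec'],float).ravel()
    uv=np.atleast_2d(np.array(uv,float)); v=np.c_[uv,np.ones(len(uv))]@np.linalg.inv(K).T@R
    return -R.T@t, v/np.linalg.norm(v,axis=1)[:,None]
def onz(d,uv,z):
    c,v=ray(d,uv); return c+v*((z-c[2])/v[:,2])[:,None]
def proj(d,P):
    return cv2.projectPoints(np.atleast_2d(np.array(P,float)),np.array(d['rvec'],float),np.array(d['tvec'],float),np.array(d['intrinsics'],float),None)[0][:,0]
E
python3 - <<'E'
from h import *
for n in('top','side'):
    d=snap(n,n+'0'); print(n,ray(d,[[320,240]]),d['intrinsics'])
o=ctrl.get_obs(); print(o)
E
```

```text
top (array([510.47756109,  -9.16724573, 824.31764068]), array([[ 0.05663111, -0.02093492, -0.99817566]])) [[443.02117432   0.         310.46915234]
 [  0.         443.02117432 240.24654854]
 [  0.           0.           1.        ]]
side (array([257.57029187, 710.42320581, 855.25719785]), array([[ 0.28167732, -0.63379767, -0.72038768]])) [[566.76843374   0.         321.48387452]
 [  0.         566.76843374 237.89614592]
 [  0.           0.           1.        ]]
{'t': 0.1, 'qpos': array([-1.33898999e+00,  4.23779893e-01,  1.63059300e+00, -3.59166213e-05,
        1.08860599e+00, -1.89831647e-02]), 'qvel': array([ 1.14920253e-03, -2.12660190e-03, -1.38642417e-03, -4.85550318e-05,
        1.51622164e-03, -1.25376292e-04]), 'joint_torque': array([ 9.74072100e-04, -5.45614243e+01, -2.74323606e+01,  6.45546382e-02,
        1.87859545e-02, -2.00549670e-05]), 'ee_pos': array([ 155.01675491, -604.95708442,  221.977856  ]), 'orientation': array([ 2.0883326 ,  0.26473581, -2.08870911]), 'ft_force': array([-0.44671478,  0.45670259,  0.08385985]), 'moment': array([-0.03187787, -0.02502445,  0.06935991]), 'width': 88.03495533192357}
```

View pics/top0.png

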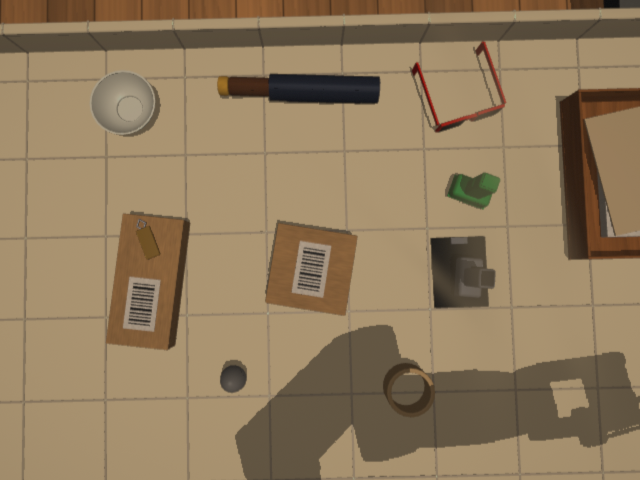

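View pics/side0.png

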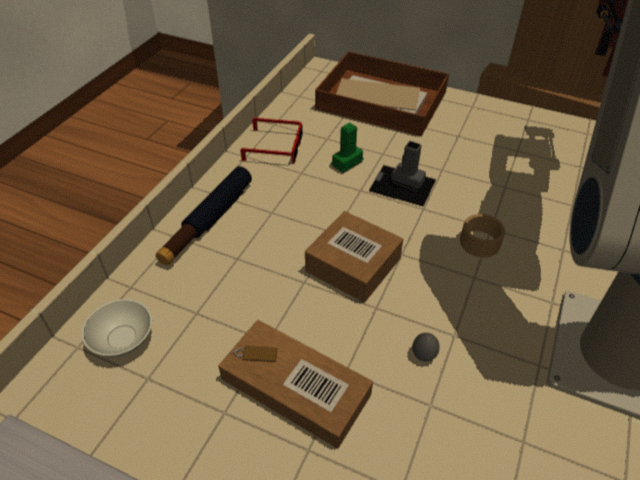

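Top picture: the grey scanner is at (475,278) on the black pad (432–488, 237–307). The green look-alike at (473,190) is not the one meant. The square carton is at (312,268), with its label at about (311,269). The long carton at (148,282) also has a label, but it isn't the one to scan. I'll confirm this in an enlarged composite crop.

Run:
```python
from h import *
t=load('top0')['pixels'];s=load('side0')['pixels']
def c(im,x,y,w,h,f): return cv2.resize(im[y:y+h,x:x+w],None,fx=f,fy=f,interpolation=cv2.INTER_CUBIC)
a=c(t,420,225,80,60+30,5)[:, :400]; b=c(t,260,212,100,110,4)
e=c(s,360,130,80,80,5)[:,:400]; 
f=c(s,300,205,110,95,3.6)
W=np.zeros((600,800,3),np.uint8)
# panels: 400x300 each scaled 
a=c(t,425,228,80,75+9,3.57); W[:300,:a.shape[1]]=a[:300]
b=c(t,262,215,100,103,2.9); W[:298,400:400+b.shape[1]]=b[:298]
e=c(s,365,135,75,70,4.28); W[300:599,:e.shape[1]]=e[:299]
f=c(s,302,210,105,90,3.3); W[300:597,400:400+f.shape[1]]=f[:297]
cv2.imwrite('pics/crop.png',W)
```

```text
(no output)
```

View pics/crop.png

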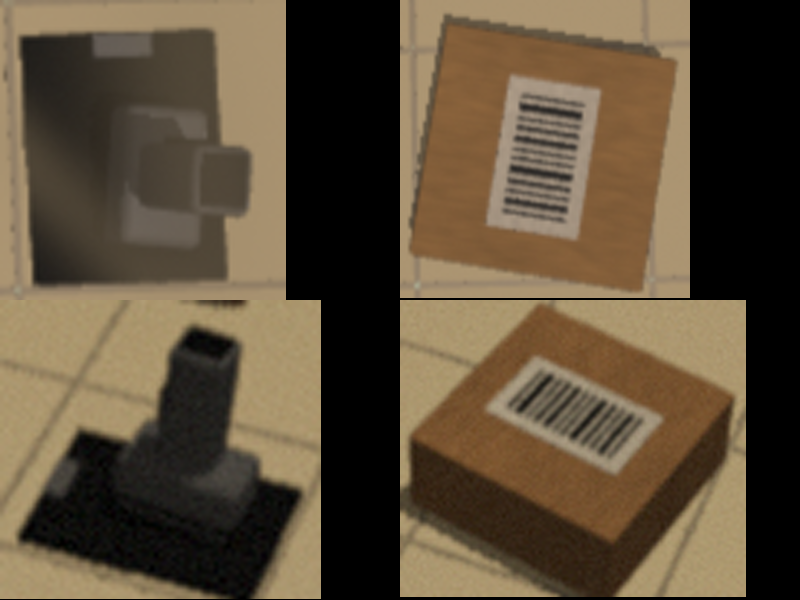

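```bash
cat > m.py <<'E'
from h import *
def m(p,x0,y0,ox,oy,f): p=np.array(p,float); return (p-[ox,oy]+.5)/f-.5+[x0,y0]
T=load('top0');S=load('side0')
ta=lambda p:m(p,425,228,0,0,3.57); tb=lambda p:m(p,262,215,400,0,2.9)
se=lambda p:m(p,365,135,0,300,4.28); sf=lambda p:m(p,302,210,400,300,3.3)
def tri(n,pt,ps):
    out=[]
    for a,b in zip(pt,ps):
        c1,v1=ray(T,a);c2,v2=ray(S,b);v1=v1[0];v2=v2[0]
        k=np.linalg.lstsq(np.c_[v1,-v2],c2-c1,rcond=None)[0]
        p,q=c1+k[0]*v1,c2+k[1]*v2; out.append((p+q)/2); print(n,np.round((p+q)/2,1),'gap',round(np.linalg.norm(p-q),1))
    return np.array(out)
def rect(n,P):
    e=[P[(i+1)%4]-P[i] for i in range(4)]
    print(n,'c',P.mean(0).round(1),'sides',[round(float(np.linalg.norm(x[:2])),1) for x in e],'ang',[round(float(np.degrees(np.arctan2(x[1],x[0]))),1) for x in e])
hT=ta([(197,147),(250,148),(247,216),(195,212)]);hS=se([(190,326),(241,345),(225,366),(172,350)])
pT=ta([(20,37),(213,29),(228,279),(33,284)]);pS=se([(20,540),(80,430),(301,490),(248,598)])
lT=tb([(510,75),(600,88),(578,241),(487,226)]);lS=sf([(486,410),(538,356),(664,415),(617,473)])
# centres triangulated
tri('handle',[hT.mean(0)],[hS.mean(0)]);tri('pad',[pT.mean(0)],[pS.mean(0)]);tri('label',[lT.mean(0)],[lS.mean(0)])
for n,t,s,z in(('handle',hT,hS,114),('pad',pT,pS,6),('label',lT,lS,60)):
    rect(n+' top',onz(T,t,z));rect(n+' side',onz(S,s,z))
gT=ta([(125,106),(207,108),(200,248),(122,243)]);rect('head top face',onz(T,gT,42))
# side-edge fit: long head edge left in top view
E
python3 m.py
```

```text
handle [ 482.5 -291.   109.1] gap 0.7
pad [ 4.916e+02 -2.834e+02 -3.000e-01] gap 1.0
label [503.6  -9.1  58. ] gap 1.4
handle top c [ 483.  -288.9  114. ] sides [23.7, 30.4, 23.2, 29.0] ang [-92.5, 174.7, 84.2, -4.4]
handle side c [ 480.8 -284.6  114. ] sides [28.9, 20.3, 28.5, 23.3] ang [170.8, 84.0, -3.1, -94.9]
pad top c [ 492.4 -281.1    6. ] sides [100.1, 128.8, 100.2, 127.2] ang [-89.0, -179.3, 90.1, 0.7]
pad side c [ 490.2 -277.5    6. ] sides [101.1, 127.0, 95.7, 124.0] ang [-88.5, -179.5, 89.7, 3.0]
label top c [504.4  -8.9  60. ] sides [54.2, 91.5, 54.6, 90.5] ang [-99.6, 170.3, 79.3, -10.0]
label side c [502.9  -8.   60. ] sides [55.3, 87.4, 54.7, 89.0] ang [-100.9, 170.3, 80.7, -9.3]
head top face c [ 483.2 -288.5   42. ] sides [40.5, 68.9, 38.3, 67.4] ang [-92.8, 174.5, 84.9, -3.7]
```

```bash
cat > g.py <<'E'
from h import *
from scipy.spatial.transform import Rotation as Rn
def to(pos,jaw,show=True):
    """tool-frame shift (mm) and turn (deg) to TCP pos with tool x down and tool y at yaw jaw (mod 180)"""
    o=ctrl.get_obs();R=Rn.from_rotvec(o['orientation']);M=R.as_matrix();best=None
    for s in(0,180):
        a=np.radians(jaw+s);y=np.array([np.cos(a),np.sin(a),0]);x=np.array([0,0,-1.]);G=np.c_[x,y,np.cross(x,y)]
        r=np.degrees((R.inv()*Rn.from_matrix(G)).as_rotvec())
        if best is None or np.linalg.norm(r)<np.linalg.norm(best): best=r
    print('t',round(o['t'],2),'tcp',o['ee_pos'].round(1),'jawyaw',np.degrees(np.arctan2(M[1,1],M[0,1])).round(2),'tilt',np.degrees(np.arccos(-M[2,0])).round(2),'q6',o['qpos'][5].round(2),'w',round(o['width'],1),'F',o['ft_force'].round(1))
    print('  shift',(M.T@(np.array(pos)-o['ee_pos'])).round(1),'turn',best.round(2),'other turn about x: +-180')
E
python3 -c "
from g import *
to([483,-288,200],85.5)"
```

```text
t 0.1 tcp [ 155. -605.  222.] jawyaw -75.63 tilt 0.08 q6 -0.02 w 88.0 F [-0.4  0.5  0.1]
  shift [  22.3 -225.6 -396.4] turn [1.887e+01 1.000e-02 8.000e-02] other turn about x: +-180
```

Request:
carry_out([
  [0,-0.023,-0.04,0,0,0],
  [0,-0.023,-0.04,0,0,0],
  [0,-0.023,-0.04,0,0,0],
  [0,-0.023,-0.04,0,0,0],
  [0,-0.023,-0.04,0,0,0],
  [0,-0.023,-0.04,0,0,0],
  [0,-0.023,-0.04,0,0,0],
  [0,-0.023,-0.04,0,0,0],
], grip=0)

```text
t: 1.1
ee_pos: [424.3, -340.9, 219.7]
orientation: [2.091, 0.262, -2.095]
ft_force: [0.1, -1.1, -0.4]
width: 87.8
```

Request:
carry_out([
  [0,0,0,9.4,0,0],
  [0,0,0,9.4,0,0],
  [0,0,0,0,0,0],
])

```text
t: 1.48
ee_pos: [426.4, -337.3, 218.7]
orientation: [-2.171, 0.087, 2.179]
ft_force: [-0.2, 0.2, 0.2]
width: 87.8
```

```bash
python3 -c "
from g import *
to([483,-288,200],85.5)"
```

```text
t 1.48 tcp [ 426.4 -337.3  218.7] jawyaw -94.91 tilt 0.4 q6 0.96 w 87.8 F [-0.2  0.2  0.2]
  shift [ 18.8 -53.9 -52.3] turn [-0.41  0.24  0.32] other turn about x: +-180
```

Request:
carry_out([
  [0,-0.018,-0.0175,0,0,0],
  [0,-0.018,-0.0175,0,0,0],
  [0,-0.018,-0.0175,-0.4,0.2,0.3],
  [0,0,0,0,0,0],
  [0,0,0,0,0,0],
])

```text
t: 2.1
ee_pos: [482.7, -287.6, 217.8]
orientation: [-2.185, 0.069, 2.191]
ft_force: [0.5, 0.1, -0.4]
width: 87.6
```

```bash
python3 -c "
from g import *
to([483,-288,200],85.5)
d=snap('wrist','w1'); print(ray(d,[[320,240]])); print(proj(d,[[483,-288,114],[483,-288,42],[491.5,-280.5,6]]))"
```

```text
t 2.1 tcp [ 482.7 -287.6  217.8] jawyaw -93.67 tilt 0.17 q6 1.08 w 87.6 F [ 0.5  0.1 -0.4]
  shift [17.8  0.4 -0.3] turn [0.83 0.16 0.05] other turn about x: +-180
(array([ 555.74472283, -293.33329243,  379.60318504]), array([[-0.26675832,  0.01300957, -0.96367565]]))
[[317.23789968 239.01412308]
 [317.4423248  215.55666383]
 [308.48645199 198.1920888 ]]
```

View pics/w1.png

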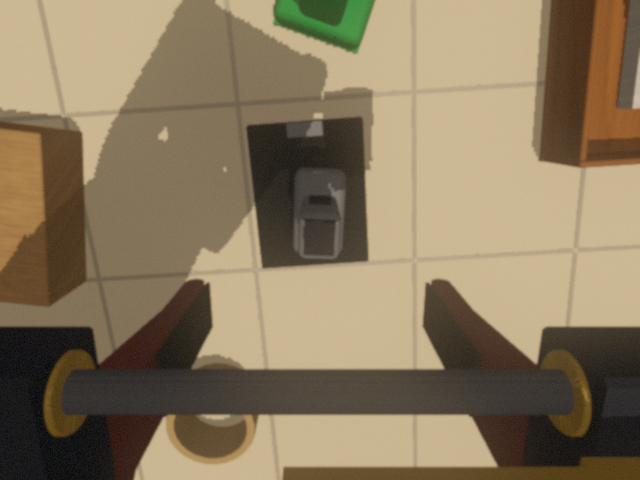

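Wrist view: the handle top is centred near (320,238), against (317,239) predicted. The pad centre is near (309,194), against (308,198) predicted. The measurements agree to about 2–3 mm, so I'm descending to TCP z = 72.

Request:
carry_out([
  [0.025,0.0004,0,0.8,0,0],
  [0.025,0.0003,0,0,0,0],
  [0.025,0,0,0,0,0],
  [0.025,0,0,0,0,0],
  [0.025,0,0,0,0,0],
  [0.02,0,0,0,0,0],
  [0,0,0,0,0,0],
  [0,0,0,0,0,0],
])

```text
t: 3.15
ee_pos: [478.6, -294.5, 70.4]
orientation: [-2.179, 0.089, 2.182]
ft_force: [-0.1, 0.7, -1.0]
width: 88.1
```

```bash
python3 -c "
from g import *
to([483,-289,72],85.5)"
```

```text
t 3.15 tcp [ 478.6 -294.5   70.4] jawyaw -94.64 tilt 0.08 q6 1.08 w 88.1 F [-0.1  0.7 -1. ]
  shift [-1.6 -5.9 -4. ] turn [-0.14  0.07 -0.05] other turn about x: +-180
```

Request:
carry_out([
  [-0.0015,-0.006,-0.004,0,0,0],
  [0,0,0,0,0,0],
  [0,0,0,0,0,0],
])

```text
t: 3.52
ee_pos: [484.5, -289.3, 74.3]
orientation: [-2.184, 0.091, 2.179]
ft_force: [0.7, 0.2, 0.5]
width: 87.8
```

```bash
python3 -c "
from g import *
to([483,-289,72],85.5)"
```

```text
t 3.52 tcp [ 484.5 -289.3   74.3] jawyaw -94.63 tilt 0.19 q6 1.09 w 87.8 F [0.7 0.2 0.5]
  shift [ 2.3 -0.2  1.6] turn [-0.13 -0.13 -0.14] other turn about x: +-180
```

Request:
carry_out([
  [0.002,0,0.001,0,0,0],
  [0,0,0,0,0,0],
  [0,0,0,0,0,0],
  [0,0,0,0,0,0],
  [0,0,0,0,0,0],
  [0,0,0,0,0,0],
  [0,0,0,0,0,0],
  [0,0,0,0,0,0],
], grip=1)

```text
t: 4.53
ee_pos: [483.5, -289.2, 72.3]
orientation: [-2.184, 0.091, 2.179]
ft_force: [0.2, 1.2, -0.1]
width: 27.7
```

```bash
python3 -c "
from g import *
to([483,-289,72],85.5)"
```

```text
t 4.53 tcp [ 483.5 -289.2   72.3] jawyaw -94.63 tilt 0.2 q6 1.09 w 27.7 F [ 0.2  1.2 -0.1]
  shift [ 0.3 -0.2  0.5] turn [-0.12 -0.13 -0.15] other turn about x: +-180
```

Request:
carry_out([
  [-0.01,0,0,0,0,0],
  [-0.02,0,0,0,0,0],
  [-0.025,0,0,0,0,0],
  [-0.025,0,0,0,0,0],
  [-0.025,0,0,0,0,0],
  [-0.025,0,0,0,0,0],
  [-0.015,0,0,0,0,0],
  [0,0,0,0,0,0],
])

```text
t: 5.52
ee_pos: [481.7, -288.0, 223.8]
orientation: [-2.181, 0.09, 2.181]
ft_force: [0.1, 0.3, -2.4]
width: 28.0
```

```bash
python3 -c "
from g import *
to([504,-8.5,206],80)
snap('side','s2'); snap('top','t2')
cv2.imwrite('pics/lift.png',np.hstack([cv2.resize(load('side_'.replace('side_','s2'))['pixels'][60:300,300:620],None,fx=1.25,fy=1.25),cv2.resize(load('t2')['pixels'][150:390,300:620],None,fx=1.25,fy=1.25)]))"
```

```text
t 5.53 tcp [ 481.7 -288.   223.8] jawyaw -94.62 tilt 0.1 q6 1.09 w 28.0 F [ 0.1  0.3 -2.4]
  shift [  17.3 -280.4    0.3] turn [ 5.38 -0.02 -0.09] other turn about x: +-180
```

View pics/lift.png

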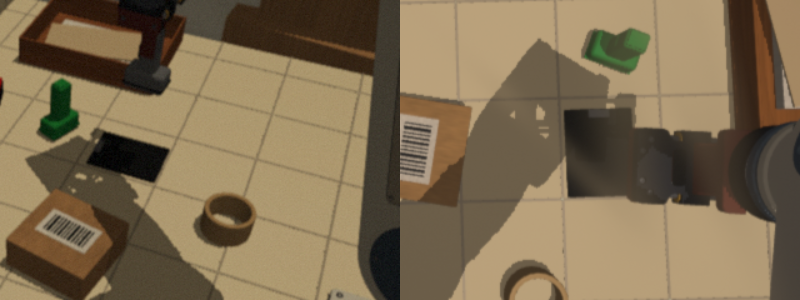

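The scanner hangs upright in the fingers at (150,75) in the left panel, and the pad is empty at (130,155). Next I carry it to the label.

Request:
carry_out([
  [0,-0.025,0,0,0,0],
  [0,-0.04,0,0,0,0],
  [0,-0.04,0,0,0,0],
  [0,-0.04,0,0,0,0],
  [0,-0.04,0,0,0,0],
  [0,-0.04,0,0,0,0],
  [0,-0.03,0,0,0,0],
  [0,-0.015,0,0,0,0],
])

```text
t: 6.62
ee_pos: [498.0, -10.4, 212.5]
orientation: [-2.157, 0.088, 2.197]
ft_force: [-0.2, -0.2, -2.2]
width: 27.8
```

Request:
carry_out([
  [0,0,0,2.7,0,0],
  [0,0,0,2.7,0,0],
  [0,0,0,0,0,0],
])

```text
t: 7.0
ee_pos: [496.8, -10.0, 210.2]
orientation: [-2.102, 0.189, 2.152]
ft_force: [0.1, 0.0, -1.3]
width: 27.9
```

```bash
python3 -c "
from g import *
to([504,-8.5,206],80)"
```

```text
t 7.0 tcp [496.8 -10.  210.2] jawyaw -100.23 tilt 1.33 q6 1.7 w 27.9 F [ 0.1  0.  -1.3]
  shift [ 4.1 -2.7 -6.9] turn [-0.23  1.33 -0.03] other turn about x: +-180
```

Request:
carry_out([
  [0.004,-0.0025,-0.007,0,1.3,0],
  [0,0,0,0,0,0],
  [0,0,0,0,0,0],
])

```text
t: 7.38
ee_pos: [504.3, -9.4, 205.0]
orientation: [-2.129, 0.191, 2.129]
ft_force: [-0.2, -0.8, -2.6]
width: 27.9
```

```bash
python3 -c "
from g import *
to([504,-8.5,206],80)
d=snap('side','s3');print(proj(d,[[504,-8.5,140],[504,-8.5,60]]))
e=snap('wrist','w3');print(proj(e,[[504,-8.5,140],[504,-8.5,60]]))
cv2.imwrite('pics/scan.png',np.hstack([cv2.resize(d['pixels'][90:330,230:480],(400,384)),cv2.resize(e['pixels'],(400,300))[:].copy() if 0 else cv2.copyMakeBorder(cv2.resize(e['pixels'],(400,300)),0,84,0,0,0)]))"
```

```text
t 7.38 tcp [504.3  -9.4 205. ] jawyaw -100.19 tilt 0.05 q6 1.71 w 27.9 F [-0.2 -0.8 -2.6]
  shift [-1.  -0.8  0.4] turn [-0.19  0.01 -0.05] other turn about x: +-180
[[356.55395146 213.40878482]
 [354.44572525 243.43707612]]
[[314.8667748  258.82152394]
 [315.50090716 225.75364079]]
```

View pics/scan.png

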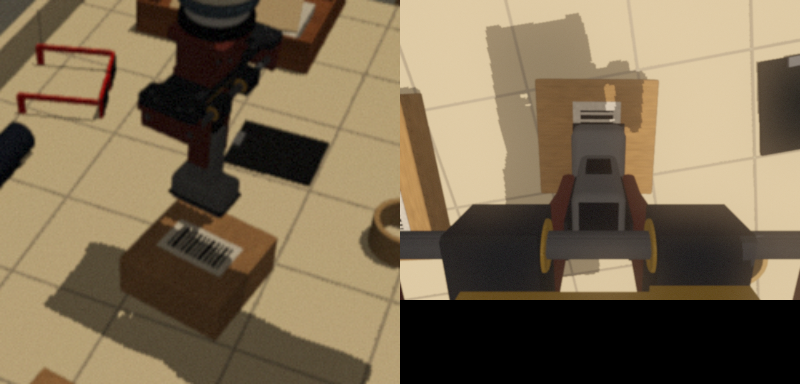

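Left panel: the head's underside is centred at about (205,196), against (202,197) predicted. The label is at (200,247), against (199,245) predicted. The scanner is upright with its long sides parallel to the label's, so I'll hold here for over 2 s.

Request:
carry_out([
  [0,0,0,0,0,0],
  [0,0,0,0,0,0],
  [0,0,0,0,0,0],
  [0,0,0,0,0,0],
  [0,0,0,0,0,0],
  [0,0,0,0,0,0],
  [0,0,0,0,0,0],
  [0,0,0,0,0,0],
])

```text
t: 8.48
ee_pos: [504.4, -9.4, 205.4]
orientation: [-2.129, 0.191, 2.128]
ft_force: [-0.8, 1.1, -1.7]
width: 27.9
```

Request:
carry_out([
  [0,0,0,0,0,0],
  [0,0,0,0,0,0],
  [0,0,0,0,0,0],
  [0,0,0,0,0,0],
  [0,0,0,0,0,0],
  [0,0,0,0,0,0],
  [0,0,0,0,0,0],
  [0,0,0,0,0,0],
])

```text
t: 9.48
ee_pos: [504.3, -9.4, 205.4]
orientation: [-2.129, 0.191, 2.128]
ft_force: [-0.0, 0.4, -2.7]
width: 28.2
```

Request:
carry_out([
  [0,0,0,0,0,0],
  [0,0,0,0,0,0],
  [0,0,0,0,0,0],
  [0,0,0,0,0,0],
  [0,0,0,0,0,0],
])

```text
t: 10.1
ee_pos: [504.4, -9.4, 205.4]
orientation: [-2.129, 0.191, 2.128]
ft_force: [0.4, -0.6, -2.0]
width: 27.8
```

```bash
python3 -c "
from g import *
to([504,-8.5,206],80)
to([491.5,-281,205],90)"
```

```text
t 10.1 tcp [504.4  -9.4 205.4] jawyaw -100.19 tilt 0.05 q6 1.71 w 27.8 F [ 0.4 -0.6 -2. ]
  shift [-0.6 -0.8  0.5] turn [-0.19 -0.02 -0.05] other turn about x: +-180
t 10.1 tcp [504.4  -9.4 205.4] jawyaw -100.19 tilt 0.05 q6 1.71 w 27.8 F [ 0.4 -0.6 -2. ]
  shift [  0.7 269.6 -35.4] turn [-10.19  -0.02  -0.05] other turn about x: +-180
```

Request:
carry_out([
  [0,0.025,-0.0035,0,0,0],
  [0,0.038,-0.005,0,0,0],
  [0,0.038,-0.005,0,0,0],
  [0,0.038,-0.005,0,0,0],
  [0,0.038,-0.005,0,0,0],
  [0,0.038,-0.005,0,0,0],
  [0,0.03,-0.004,0,0,0],
  [0,0.015,-0.002,0,0,0],
])

```text
t: 11.1
ee_pos: [493.0, -278.4, 205.8]
orientation: [-2.132, 0.187, 2.129]
ft_force: [-0.6, 0.1, -2.6]
width: 28.0
```

Request:
carry_out([
  [0,0,0,-5,0,0],
  [0,0,0,-5,0,0],
  [0,0,0,0,0,0],
])

```text
t: 11.48
ee_pos: [492.7, -278.6, 205.4]
orientation: [2.221, 0.003, -2.219]
ft_force: [-0.3, 0.2, -1.8]
width: 27.8
```

```bash
python3 -c "
from g import *
to([491.5,-281,120],90)"
```

```text
t 11.47 tcp [ 492.7 -278.6  205.4] jawyaw -89.85 tilt 0.06 q6 1.03 w 27.8 F [-0.3  0.2 -1.8]
  shift [85.4  2.4  1.3] turn [ 0.15 -0.06  0.  ] other turn about x: +-180
```

Request:
carry_out([
  [0.02,0.002,0.001,0,0,0],
  [0.025,0,0,0,0,0],
  [0.025,0,0,0,0,0],
  [0.02,0,0,0,0,0],
  [0.012,0,0,0,0,0],
  [0,0,0,0,0,0],
  [0,0,0,0,0,0],
])

```text
t: 12.35
ee_pos: [493.9, -278.7, 102.1]
orientation: [-2.223, 0.007, 2.215]
ft_force: [-0.1, 0.1, -2.2]
width: 28.0
```

```bash
python3 -c "
from g import *
to([491.5,-281,74],90)"
```

```text
t 12.35 tcp [ 493.9 -278.7  102.1] jawyaw -90.33 tilt 0.21 q6 1.04 w 28.0 F [-0.1  0.1 -2.2]
  shift [28.   2.3  2.5] turn [-0.33 -0.2  -0.04] other turn about x: +-180
```

Slow descent to just above the pad (contact expected at TCP z of about 72.3).

Request:
carry_out([
  [0.007,0.0023,0.0025,0,-0.2,0],
  [0.006,0,0,0,0,0],
  [0.005,0,0,0,0,0],
  [0.004,0,0,0,0,0],
  [0.003,0,0,0,0,0],
  [0,0,0,0,0,0],
  [0,0,0,0,0,0],
])

```text
t: 13.22
ee_pos: [492.2, -281.8, 76.8]
orientation: [-2.222, 0.009, 2.217]
ft_force: [0.8, -0.1, -2.2]
width: 27.8
```

```bash
python3 -c "
from g import *
to([491.5,-281,72.3],90)"
```

```text
t 13.22 tcp [ 492.2 -281.8   76.8] jawyaw -90.36 tilt 0.18 q6 1.04 w 27.8 F [ 0.8 -0.1 -2.2]
  shift [ 4.5 -0.8  0.7] turn [-0.36 -0.13 -0.12] other turn about x: +-180
```

Request:
carry_out([
  [0.0015,0,0,0,0,0],
  [0.0015,0,0,0,0,0],
  [0.001,0,0,0,0,0],
  [0,0,0,0,0,0],
  [0,0,0,0,0,0],
])

```text
t: 13.85
ee_pos: [492.4, -281.9, 72.9]
orientation: [-2.223, 0.01, 2.216]
ft_force: [-1.2, 0.0, -1.8]
width: 27.9
```

```bash
python3 -c "
from g import *
to([491.5,-281,72.3],90)"
```

```text
t 13.85 tcp [ 492.4 -281.9   72.9] jawyaw -90.36 tilt 0.21 q6 1.04 w 27.9 F [-1.2  0.  -1.8]
  shift [ 0.6 -0.9  0.9] turn [-0.36 -0.16 -0.14] other turn about x: +-180
```

Request:
carry_out([
  [0.0007,0,0,0,0,0],
  [0.0005,0,0,0,0,0],
  [0,0,0,0,0,0],
])

```text
t: 14.22
ee_pos: [492.6, -282.0, 72.4]
orientation: [-2.223, 0.01, 2.216]
ft_force: [0.3, -0.2, -1.9]
width: 27.7
```

```bash
python3 -c "
from g import *
to([491.5,-281,72.3],90)"
```

```text
t 14.22 tcp [ 492.6 -282.    72.4] jawyaw -90.36 tilt 0.23 q6 1.04 w 27.7 F [ 0.3 -0.2 -1.9]
  shift [ 0.  -1.   1.1] turn [-0.36 -0.18 -0.14] other turn about x: +-180
```

Request:
carry_out([
  [0.001,0,0,0,0,0],
  [0,0,0,0,0,0],
  [0,0,0,0,0,0],
])

```text
t: 14.6
ee_pos: [492.9, -282.2, 72.3]
orientation: [-2.224, 0.01, 2.216]
ft_force: [0.4, 0.0, -0.8]
width: 27.8
```

Request:
carry_out([
  [0.0005,0,0,0,0,0],
  [0,0,0,0,0,0],
])

```text
t: 14.85
ee_pos: [493.0, -282.2, 72.3]
orientation: [-2.224, 0.01, 2.216]
ft_force: [-0.8, 0.4, 0.4]
width: 27.7
```

Contact confirmed: the hanging weight has gone from the wrist reading and z has stopped at 72.3. Releasing now.

Request:
carry_out([
  [0,0,0,0,0,0],
  [0,0,0,0,0,0],
  [0,0,0,0,0,0],
  [0,0,0,0,0,0],
  [0,0,0,0,0,0],
  [0,0,0,0,0,0],
  [0,0,0,0,0,0],
  [0,0,0,0,0,0],
], grip=0)

```text
t: 15.85
ee_pos: [493.3, -282.5, 72.0]
orientation: [-2.225, 0.011, 2.215]
ft_force: [-0.5, -0.5, -0.1]
width: 87.9
```

```bash
python3 -c "
from g import *
to([493,-282,230],90)"
```

```text
t 15.85 tcp [ 493.3 -282.5   72. ] jawyaw -90.37 tilt 0.31 q6 1.04 w 87.9 F [-0.5 -0.5 -0.1]
  shift [-1.58e+02  1.00e-01 -3.00e-01] turn [-0.37 -0.25 -0.19] other turn about x: +-180
```

Retreat straight up, then back away sideways so the top camera can see.

Request:
carry_out([
  [-0.015,0,0,0,0,0],
  [-0.025,0,0,0,0,0],
  [-0.025,0,0,0,0,0],
  [-0.025,0,0,0,0,0],
  [-0.025,0,0,0,0,0],
  [-0.025,0,0,0,0,0],
  [-0.025,0,0,0,0,0],
  [0,0,0,0,0,0],
])

```text
t: 16.85
ee_pos: [493.0, -282.1, 249.4]
orientation: [-2.231, 0.014, 2.211]
ft_force: [-0.5, 0.3, 0.8]
width: 87.7
```

Request:
carry_out([
  [0,0.02,0.03,0,0,0],
  [0,0.03,0.045,0,0,0],
  [0,0.03,0.045,0,0,0],
  [0,0.03,0.045,0,0,0],
  [0,0.03,0.045,0,0,0],
  [0,0.02,0.03,0,0,0],
  [0,0,0,0,0,0],
  [0,0,0,0,0,0],
])

```text
t: 17.85
ee_pos: [243.8, -441.7, 243.3]
orientation: [-2.227, 0.006, 2.212]
ft_force: [0.9, -0.8, 0.5]
width: 87.6
```

```bash
python3 -c "
from g import *
to([493,-282,230],90)
t=snap('top','t4');s=snap('side','s4')
P=[[493,-282,114],[493,-282,42],[491.5,-280.5,6],[504,-8.5,60]];print(proj(t,P).round(1),proj(s,P).round(1))
def c(im,x,y,w,h,f): return cv2.resize(im[y:y+h,x:x+w],None,fx=f,fy=f,interpolation=cv2.INTER_CUBIC)
W=np.zeros((600,800,3),np.uint8)
for im,x,y,ox,oy in((t,420,225,0,0),(t,260,217,400,0),(s,360,130,0,300),(s,300,210,400,300)):
    W[oy:oy+300,ox:ox+400]=c(im['pixels'],x,y,100,75,4) if ox==0 else cv2.resize(im['pixels'][y:y+100,x:x+133],(400,300))
    if ox==400: continue
a=load('top0')['pixels'];b=load('side0')['pixels']
# carton shift via template matching
for n,i0,i1,(x,y,w,h) in(('top',a,t['pixels'],(290,238,44,64)),('side',b,s['pixels'],(322,222,66,46))):
    r=cv2.matchTemplate(i1[y-10:y+h+10,x-10:x+w+10],i0[y:y+h,x:x+w],cv2.TM_CCOEFF_NORMED);print(n,cv2.minMaxLoc(r)[1::2])
cv2.imwrite('pics/end.png',W)"
```

```text
t 17.85 tcp [ 243.8 -441.7  243.3] jawyaw -90.27 tilt 0.37 q6 0.48 w 87.6 F [ 0.9 -0.8  0.5]
  shift [  14.8 -160.9 -248.4] turn [-0.26 -0.37 -0.06] other turn about x: +-180
[[482.3 272.1]
 [466.5 271.5]
 [458.9 272.1]
 [311.  269.1]] [[407.2 144.8]
 [403.5 170.7]
 [402.2 183.4]
 [354.4 243.4]]
top (0.9997842907905579, (10, 10))
side (0.9911807179450989, (10, 10))
```

View pics/end.png

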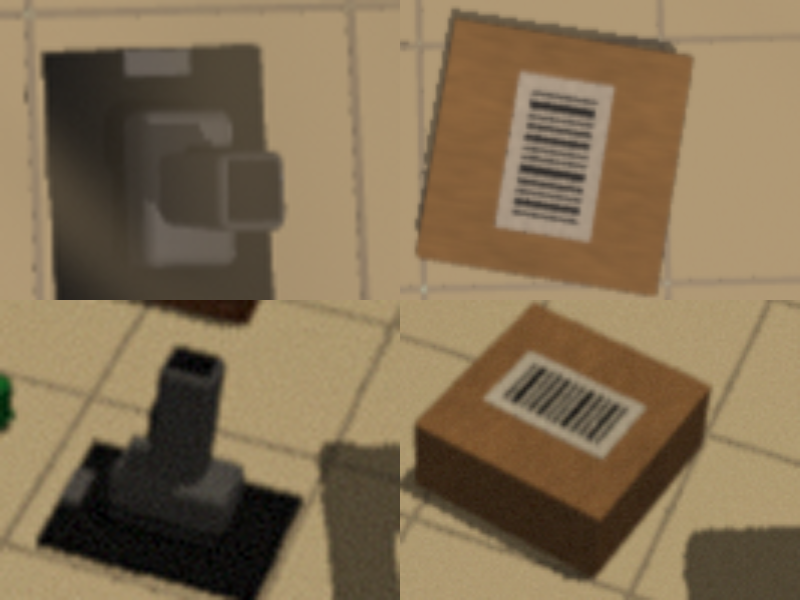

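The scanner stands upright on the pad. Its handle top is at (482.7,272.5), against (482.3,272.1) predicted for the axis at (493,−282), about 2 mm from the pad centre. The carton shows 0 px shift in both views, and the gripper is clear.

```bash
python3 -c "
from h import *
print(ctrl.close_job())"
```

```text
the job is handed in; nothing more can be done
None
```

I picked up the grey scanner and held it over the square carton's label for about 2.7 s. I then stood it back on its pad, let go, backed the arm away and handed the job in at about 18 s of the 64 s allowed. No verdict was reported.

- **Hold over the label:** by the arm's pose, the window was about 79 mm above the label and within 1 mm of its measured centre. Tilt was 0.05°, the long sides matched to about 0.2°, and position changed by less than 0.5 mm during the hold. The side camera view agreed to within about 2 pixels.
- **Scanner back on its pad:** before I opened the gripper, the hanging weight went from the wrist reading and the height stopped changing. Afterwards the pictures showed the scanner upright, about 2 mm from the pad's centre.
- **Carton and gripper:** template matching showed no shift of the carton label in either camera. The gripper was open and clear of everything.

Two small disagreements came up along the way, and neither affected the result:
- **Height estimates:** heights from the two cameras came out 2–6 mm low (pad −0.3 instead of 6 mm, handle top 109 instead of 114 mm). I used the given heights instead, and contact with the pad came at the expected height.
- **Move drift:** some moves drifted up to 7 mm, which I measured and corrected before gripping and before the hold.

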